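Gauge a collared pin on a bench comparator and hold it for the reading

TASK

Lift the white dust cap off the gauge stand's table and stand it upright on the bench top. Then take the pin with the wide collar out of the wooden rack, put its nose down into the bore of the gauge table and press it, upright, against the sprung measuring plunger until the collar sits fully home, flat on the table, and keep it pressed there firmly but not hard while the dial is read: the program finishes holding the pin down. Leave the two smaller pins in the rack and the green oil vial behind the stand alone.

Things in the scene. Friction and masses are not known exactly. Their poses are not given: they have to be found in the camera images.
- gauge: Grey gauge stand fixed on the bench, 130 mm deep (its x) by 110 mm wide (its y), 150 mm high; origin on the bench top (z = 0) straight below the bore's axis, z up, x pointing to the back (column side). A dial gauge looks to the front (-x) below the table; nothing stands higher than the table.
- gauge_seat (a point): Centre of the bore's mouth in the upper face of the flat steel table of the gauge stand (table 106 x 100 x 16 mm, its front edge 42 mm before the bore; face level, 150 mm above the bench). The bore is 19 mm in diameter, straight through, with a small chamfer; it is covered by the dust cap at the start. Axes as gauge.
- gauge_table: The steel table plate itself (part of the stand, does not move); origin on the bore's axis at its underside, 16 mm below gauge_seat. The wide pin's collar must come to rest on its upper face: this is the hard stop. A push on it of 5 to 15 N beyond the spring's is right; over 40 N is too hard, over 60 N damages it.
- plunger (a joint): Travel (m) of the sprung steel plunger below the bore: 0 = up at rest, its tip 16 mm below the table's face; grows as it is pressed down, 0.010 when the wide pin's collar sits on the table (its own end stop: 0.014). The spring pushes up with about 5 N at rest, 11 N at 0.010: more than the pin's weight, so the pin rises about 10 mm again if let go.
- rack: Wooden block 74 (x) x 206 (y) x 40 mm high, fixed on the bench, with three upright 19 mm holes in a row along its y, 66 mm apart, the middle one at its centre; origin at the centre of its underside, on the bench. Each hole holds one pin, nose down, collar resting on the block.
- wide_pin: Steel turned pin with the wide collar, 80 mm long, about 0.25 kg: from its origin (centre of the nose's lower end) up: nose 16 mm diameter, 26 mm long; collar 40 mm diameter, 8 mm thick (26 to 34 mm); shank 22 mm diameter, 46 mm long (34 to 80 mm), where it is gripped. z along its axis, up. Starts upright in any of the three holes of the rack, its origin 14 mm above the bench.
- small_pin_a: Smaller steel pin, 64 mm long, in another hole of the rack: collar 28 mm, shank 14 mm in diameter and 30 mm long, same nose. Origin at the nose's lower end, z up. To be left in the rack.
- small_pin_b: A second smaller pin just like small_pin_a, in the remaining hole of the rack. To be left in the rack.
- dust_cap: White plastic cap, 36 mm diameter, 31 mm high, about 30 g, standing loose on the gauge table over the bore; origin at the centre of its underside, z up. Free bench top to stand it on lies between the stand and the rack, near the bench's front edge (the bench top begins about 0.34 m ahead of the robot's base).
- oil_vial: Green oil vial, 25 mm diameter, 67 mm high, standing on the bench farther back than the gauge stand; origin at the centre of its underside. To be left alone.
Not all that is in view belongs to the job. Of the things shaped like the dust_cap, the white one is meant.

How it is judged:
By the outcome, as a careful person would: the job done as asked, in the order asked, and still so for the second after the job is handed in, while the arm keeps its last pose, push and grip.
It also fails if it takes over 56 s, if anything falls off the work surface, if the arm or the gripper's body presses on something with over 40 N, if the wrist force passes 120 N, or if a joint passes its speed limit or range.

ROBOT

A 7-joint arm with a two-finger parallel gripper is mounted at the origin on a cart in front of the work surface, level with it; the furniture and walls round the work are solid. World frame = base frame: x ahead of the robot, y to its left, z up, the work surface at z = 0. Lengths are in mm, angles in rad, forces in N, time in s.
With the tool pointing down it reaches from about 400 to 875 mm from the base axis. Payload 4.4 kg.
Tool frame: the origin (TCP) lies at the very end of the fingers, on their centre line; the grasp point (between the pads) lies ctrl.grip_point_offset behind it (ctrl.grip_point_offset is the distance from the TCP to the grasp point, in mm); z points along the fingers, y is the line along which they close (so a half turn about z gives the same grasp; the last joint's range is limited). The gripper opens to 85 mm and grips with 20 to 120 N. Pads are 22 mm wide; open, the fingers measure 114 mm over their backs; the gripper's body (76 mm by 85 mm) begins 54 mm behind the grasp point. The pads swing forward as they close: fully open they stand 13 mm farther back than shut.
Start: joints at [1.083, 0.628, 0.038, 1.517, -0.027, 0.996, -0.02], TCP at [266.14, -593.032, 231.313] pointing down, gripper open.
Joint ranges: [-3.06, 3.06], [-0.37, 2.12], [-1.25, 1.32], [0.18, 2.47], [-1.1, 4.24], [0.23, 1.98], [-2.94, 2.94]. Speed limits (rad/s): [2.57, 2.57, 3.14, 3.14, 3.14, 3.14, 3.14].

INTERFACE

Orientations are given as [roll, pitch, yaw] about the fixed x, y, z axes, in that order (R = Rz(yaw) Ry(pitch) Rx(roll)).
In Python, from cell import read_state, cams, ctrl, models gives the robot as it stands. The module is installed in compiled form; this text tells all that it offers.
- The arm moves only by the tool creep_tool, called after "Emit:" as name([rows], argument=value, ...), one row to a line, values as JSON. Schema: {"type":"object","properties":{"rows":{"type":"array","items":{"type":"object","properties":{"trans":{"type":"array","items":{"type":"number"},"minItems":3,"maxItems":3},"r":{"type":"array","items":{"type":"number"},"minItems":3,"maxItems":3},"aperture":{"type":"number"}},"additionalProperties":false,"required":["aperture"]},"minItems":1,"maxItems":12},"only":{"type":"string"},"quiet":{"type":"boolean"},"lines":{"type":"string"}},"required":["rows"],"additionalProperties":false}. rows is a list of rows, 1 to 12 of them, each an object with the fields trans (a list: dx, dy, dz in normalised numbers (1 is 600 mm)), r (a list: a rotation vector rx, ry, rz in parts of the range, where 1.0 means pi rad), aperture (the finger opening in mm); a field left out counts as zero (the opening has to be given); each row shifts and turns the commanded pose from where the row before left it, along the tool's axes as they then stand; what a row does not reach is not made up. A row lasts 1/10 s, in which the tool goes at most 50 mm and 0.15 rad, less where a joint would pass 70% of its speed; a pose out of reach is approached as far as the arm can. The fingers move at their own pace and stop on an object; the grip force is fixed at half the most. Time passes only in rows, so rows that do not move let the fingers close. The tool returns the time, the measured TCP pose, the force, the opening and the grip force at its end. only (a regular expression) keeps the lines of the reply that match it, lines (a string "A,B") keeps lines A to B, and quiet returns only ok. Input that does not fit is refused with a message, and nothing moves.
- read_state(): the state, without advancing time (a new reading comes with each control period).
- cams.get_image(name): name is "scene" or "top" or "wrist"; returns (picture, depth): 480x640x3 uint8, blue, green, red; 480x640 float32, mm along the optical axis (not along the pixel's ray), 0 where there is no reading.
- cams.calibration(name): a dict with "fx", "fy", "cx", "cy" (pixels), "rvec" (rotation vector, rad) and "tvec" (3), from world to camera coordinates, as OpenCV has them; the wrist camera has in their place "hand_eye" (4x4, takes a point from camera to tool coordinates, whose origin is the TCP and whose axes are the flange's). Camera axes: x right, y down, z forward; pixel columns grow to the right and rows downward; lengths in mm; the calibration is good to about 2 mm. A picture is of the moment at which its call begins: read the wrist's pose just before it. calibration takes no time and is no camera call.
- ctrl.finish_job(): hands the job in; it is judged then, once.
Trained networks look in the newest picture that a camera, given by its name, has taken for a name from the list of things; names that differ only in an ending like _2 or _b are one class to them, and where a whole thing is asked for, a point or a joint stands for the part that bears it (a point fixed in the world has none). Each returns a list of dicts, best first, with "confidence" (0 to 1); they miss things now and then, are a little off and sometimes report something else, mostly with a low value. They report only what shows in the picture. A call takes as long as a camera call. They do not tell look-alikes from the thing itself.
- models.search_frame(thing, camera): "extent" ([left, top, right, bottom] in pixels, round what is visible of it).
- models.mark_of(thing, camera): "position" ([column, row] in pixels: a listed point, or the origin of a listed thing).
The state is a dict: "clock": time; "qpos": joint angles; "qd": joint speeds; "tau": joint torques, N m; "eef_pos": TCP position; "tool_rot": TCP orientation; "force": force on the tool from outside, world axes, zero at the start; "torque": the same for the moment, N m; "width": finger opening in mm; "gripper_force": force on a finger pad.
Only numpy, scipy, OpenCV 4.12 (cv2) and the standard library are available. Lean on these libraries where they do the work, as an engineer would, in place of code of your own. Each camera call takes 0.05 s, during which the arm holds its last target. There are 200 camera calls.

## Working session

There is one attempt and no reset: what is moved stays moved. The work goes in short steps, Python scripts to look and compute and a tool call to move; the robot and the scene stay as the last step left them, time stands still between calls to the robot, and variables do not carry over. Pictures are saved under pics/ and viewed, at most 10 in all, crops included, and the job is handed in when it is done.

```bash
mkdir -p pics; cat > h.py <<'E'
import numpy as np, cv2
from cell import read_state, cams, ctrl, models
from scipy.spatial.transform import Rotation as R
def pose():
    s=read_state(); T=np.eye(4); T[:3,:3]=R.from_euler('xyz',s['tool_rot']).as_matrix(); T[:3,3]=s['eef_pos']; return T
def c2w(name):
    c=cams.calibration(name)
    if 'hand_eye' in c: return pose()@np.array(c['hand_eye'])
    T=np.eye(4); T[:3,:3]=cv2.Rodrigues(np.array(c['rvec'],float))[0]; T[:3,3]=np.ravel(c['tvec']); return np.linalg.inv(T)
def cloud(name,dep,T):
    c=cams.calibration(name); v,u=np.mgrid[:480,:640]
    P=np.stack([(u-c['cx'])/c['fx']*dep,(v-c['cy'])/c['fy']*dep,dep],-1)
    W=P@T[:3,:3].T+T[:3,3]; W[dep<=0]=np.nan; return W
def ray(name,px,z,T):
    c=cams.calibration(name); d=T[:3,:3]@np.array([(px[0]-c['cx'])/c['fx'],(px[1]-c['cy'])/c['fy'],1]); o=T[:3,3]
    return o+d*(z-o[2])/d[2]
E
python3 - <<'E'
from h import *
print(read_state(), ctrl.grip_point_offset)
for n in ['scene','top']:
    T=c2w(n); im,d=cams.get_image(n); cv2.imwrite(f'pics/{n}0.png',im); W=cloud(n,d,T); np.save(f'{n}.npy',W)
    print(n,T[:3,3])
    for t in ['dust_cap','wide_pin','small_pin_a','oil_vial','rack','gauge']:
        for r in models.search_frame(t,n)[:3]:
            e=np.array(r['extent']).astype(int); w=W[e[1]:e[3],e[0]:e[2]].reshape(-1,3)
            print(t,round(r['confidence'],2),e,np.nanmedian(w,0).round(),'maxz',np.nanmax(w[:,2]).round() if len(w) else 0)
E
```

```text
{'clock': 0.0, 'qpos': array([ 1.08317755,  0.62932017,  0.03845149,  1.51836916, -0.02698578,
        0.99629502, -0.01997633]), 'qd': array([-1.99876333e-04, -4.85006314e-04,  6.66551457e-05,  9.75653459e-04,
       -5.62087024e-04,  7.04642751e-04,  1.83060493e-04]), 'tau': array([ 6.06809135e-04, -5.63403583e+01,  1.22561339e+00, -1.93446761e+01,
        1.06080904e-02,  1.06984875e-02, -2.47553402e-05]), 'eef_pos': array([ 265.88631438, -592.44947101,  230.40572093]), 'tool_rot': array([-3.13971969e+00,  4.09010838e-05,  4.21842486e-01]), 'force': array([0.22678535, 0.48503986, 0.22190446]), 'torque': array([-0.00326916,  0.00239633, -0.02164945]), 'gripper_force': 0.0, 'width': 85.35833472665583} 18.700000000000003
scene [-371.73281269  893.82541611  683.33294141]
dust_cap 0.72 [337 292 346 304] [394. 323.  28.] maxz 31.0
dust_cap 0.68 [247 278 261 292] [565. 469.  22.] maxz 31.0
dust_cap 0.59 [292 221 308 237] [514. 361. 165.] maxz 181.0
wide_pin 0.69 [427 229 445 254] [436. -24.  41.] maxz 95.0
small_pin_a 0.65 [446 230 455 246] [435. -82.  45.] maxz 80.0
small_pin_a 0.63 [41
[... 151 characters left out ...]
.0
gauge 0.56 [275 222 329 253] [523. 355. 147.] maxz 181.0
top [ 430.48537054  323.77710474 1292.52089719]
dust_cap 0.66 [298 298 312 309] [413. 323.  27.] maxz 35.0
dust_cap 0.59 [245 237 261 247] [577. 462.  27.] maxz 36.0
dust_cap 0.54 [145 289 157 304] [432. 729.  24.] maxz 33.0
wide_pin 0.75 [427 286 440 299] [442.  -9.  49.] maxz 97.0
wide_pin 0.26 [271 234 314 279] [527. 354. 149.] maxz 185.0
small_pin_a 0.61 [406 286 418 296] [447.  50.  69.] maxz 122.0
small_pin_a 0.48 [454 289 467 295] [443. -79.  49.] maxz 83.0
oil_vial 0.53 [312 190 323 202] [699. 291.  29.] maxz 68.0
rack 0.74 [393 278 473 307] [442. -11.  41.] maxz 122.0
gauge 0.62 [270 232 315 287] [520. 354. 148.] maxz 185.0
```

```bash
python3 - <<'E'
from h import *
a=cv2.imread('pics/scene0.png')[180:340,200:500]; b=cv2.imread('pics/top0.png')[170:330,130:490]
cv2.imwrite('pics/both.png',np.vstack([cv2.resize(a,(560,299),interpolation=3),cv2.resize(b,(560,249),interpolation=3)]))
W=np.load('top.npy')
m=lambda z0,z1,x0,x1,y0,y1:W[(W[...,2]>z0)&(W[...,2]<z1)&(W[...,0]>x0)&(W[...,0]<x1)&(W[...,1]>y0)&(W[...,1]<y1)]
for n,p in [('cap',m(173,190,440,600,280,420)),('table',m(142,158,420,650,250,450)),('rack',m(34,46,380,500,-130,110)),('wide',m(90,102,400,480,-60,40)),('sa',m(74,90,400,480,30,80)),('sb',m(74,90,400,480,-110,-60))]:
    print(n,len(p),p.mean(0).round(1),p.min(0).round(),p.max(0).round(), cv2.minAreaRect(p[:,:2].astype(np.float32)))
E
```

```text
cap 163 [523. 356. 179.] [508. 341. 173.] [539. 372. 185.] ((523.4481811523438, 356.3954162597656), (31.080718994140625, 30.62308692932129), 0.7268908619880676)
table 1646 [533.2 353.  148.7] [477. 301. 142.] [589. 406. 157.] ((532.906005859375, 353.1733093261719), (99.83057403564453, 106.83210754394531), 84.34734344482422)
rack 1645 [434.2 -25.5  39.6] [ 400. -122.   34.] [497. 105.  46.] ((448.6364440917969, -8.871475219726562), (226.9054412841797, 96.80533599853516), 89.96167755126953)
wide 50 [438.3 -16.6  93.7] [429. -29.  90.] [477.  38.  98.] ((450.4490051269531, 8.097694396972656), (77.27952575683594, 19.16029930114746), 63.01301574707031)
sa 31 [441.2  55.4  79.4] [432.  41.  75.] [454.  79.  89.] ((442.5582580566406, 60.456722259521484), (39.127845764160156, 20.500452041625977), 84.99371337890625)
sb 22 [438.5 -84.2  77.1] [432. -89.  74.] [444. -79.  83.] ((437.99505615234375, -84.19645690917969), (12.67879581451416, 10.460333824157715), 2.680114984512329)
```

View pics/both.png

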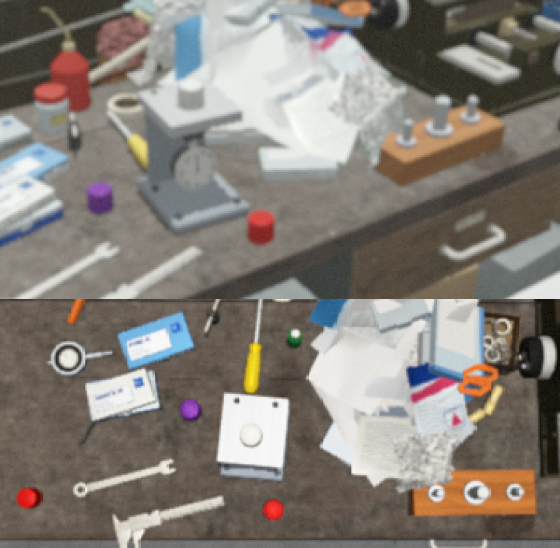

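The picture shows the white cap on the gauge table (about 250,435 in the lower panel), the wide pin in the middle hole of the rack (475,491), and red and purple caps as decoys. I'll rise and turn first, then go over the rack for a close look.

Careful with the scale: shifts go in shares of 600 mm and turns go in shares of pi rad. That gives: -12 mm / 600 = -0.02, -0.144 rad / 3.1416 = -0.0458.

```bash
python3 -c "
from h import *
print(np.round(cams.calibration('wrist')['hand_eye'],2),cams.calibration('wrist')['fx'])
W=np.load('top.npy');s=W[(W[...,0]>340)&(W[...,0]<620)&(W[...,1]>-150)&(W[...,1]<300)];s=s[~((s[:,1]>250)&(s[:,0]>450))]
for y in range(-150,300,50):
  print(y,[np.nanmax(np.r_[0,s[(s[:,1]>=y)&(s[:,1]<y+50)&(s[:,0]>=x)&(s[:,0]<x+40),2]]).round() for x in range(340,620,40)])"
```

```text
[[ 0.0000e+00 -9.6000e-01 -2.8000e-01  7.1670e+01]
 [ 1.0000e+00  0.0000e+00 -0.0000e+00 -8.0000e-02]
 [ 0.0000e+00 -2.8000e-01  9.6000e-01 -1.4228e+02]
 [ 0.0000e+00  0.0000e+00  0.0000e+00  1.0000e+00]] 417.1923078782978
-150 [np.float64(7.0), np.float64(46.0), np.float64(89.0), np.float64(94.0), np.float64(93.0), np.float64(192.0), np.float64(198.0)]
-100 [np.float64(6.0), np.float64(47.0), np.float64(83.0), np.float64(46.0), np.float64(6.0), np.float64(21.0), np.float64(169.0)]
-50 [np.float64(7.0), np.float64(51.0), np.float64(98.0), np.float64(46.0), np.float64(102.0), np.float64(43.0), np.float64(191.0)]
0 [np.float64(6.0), np.float64(46.0), np.float64(121.0), np.float64(121.0), np.float64(135.0), np.float64(141.0), np.float64(192.0)]
50 [np.float64(4.0), np.float64(47.0), np.float64(122.0), np.float64(119.0), np.float64(133.0), np.float64(146.0), np.float64(197.0)]
100 [np.float64(8.0), np.float64(6.0), np.float64(83.0), np.float64(90.0), np.float64(105.0), np.float64(149.0), np.float64(191.0)]
150 [np.float64(6.0), np.float64(6.0), np.float64(39.0), np.float64(61.0), np.float64(78.0), np.float64(106.0), np.float64(111.0)]
200 [np.float64(9.0), np.float64(9.0), np.float64(7.0), np.float64(22.0), np.float64(53.0), np.float64(66.0), np.float64(93.0)]
250 [np.float64(5.0), np.float64(5.0), np.float64(6.0), np.float64(0.0), np.float64(0.0), np.float64(0.0), np.float64(0.0)]
```

Emit:
creep_tool([
  {"trans": [0,0,-0.02],"r": [0,0,-0.0458],"aperture": 85},
  {"trans": [0,0,-0.02],"r": [0,0,-0.0458],"aperture": 85},
  {"trans": [0,0,-0.02],"r": [0,0,-0.0458],"aperture": 85},
  {"trans": [0,0,-0.02],"r": [0,0,-0.0458],"aperture": 85},
  {"trans": [0,0,-0.02],"r": [0,0,-0.0458],"aperture": 85},
  {"trans": [0,0,-0.02],"r": [0,0,-0.0458],"aperture": 85},
  {"trans": [0,0,-0.02],"r": [0,0,-0.0458],"aperture": 85},
  {"trans": [0,0,-0.02],"r": [0,0,-0.0449],"aperture": 85},
])

```text
clock: 1.5
eef_pos: [266.0, -593.1, 327.9]
tool_rot: [-3.142, 0.0, 1.576]
force: [-0.0, 0.0, -0.4]
width: 85.1
gripper_force: 0.0
```

Emit:
creep_tool([
  {"trans": [0.08,0.0217,0],"aperture": 85},
  {"trans": [0.08,0.0217,0],"aperture": 85},
  {"trans": [0.08,0.0217,0],"aperture": 85},
  {"trans": [0.08,0.0217,0],"aperture": 85},
  {"trans": [0.08,0.0217,0],"aperture": 85},
  {"trans": [0.08,0.0217,0],"aperture": 85},
  {"trans": [0.08,0.0217,0],"aperture": 85},
  {"trans": [0.08,0.0217,0],"aperture": 85},
  {"trans": [0.08,0.0217,0],"aperture": 85},
  {"trans": [0.08,0.0217,0],"aperture": 85},
  {"trans": [0.08,0.0217,0],"aperture": 85},
  {"trans": [0.08,0.0217,0],"aperture": 85},
])

```text
clock: 2.7
eef_pos: [422.4, -15.3, 327.8]
tool_rot: [3.14, 0.001, 1.57]
force: [0.9, -0.6, -1.0]
width: 85.1
gripper_force: 0.0
```

```bash
python3 - <<'E'
from h import *
T=c2w('wrist'); im,d=cams.get_image('wrist'); W=cloud('wrist',d,T); np.save('w1.npy',W); cv2.imwrite('pics/w1.png',im)
for r in models.mark_of('wide_pin','wrist')[:2]: print('mark',r, ray('wrist',r['position'],14,T))
for t in ['wide_pin','small_pin_a']:
  for r in models.search_frame(t,'wrist')[:3]: print(t,r)
m=lambda z0,z1,x0,x1,y0,y1:W[(W[...,2]>z0)&(W[...,2]<z1)&(W[...,0]>x0)&(W[...,0]<x1)&(W[...,1]>y0)&(W[...,1]<y1)]
for n,p in [('wide',m(88,100,410,470,-45,15)),('collar',m(44,54,410,470,-45,15)),('a',m(72,86,420,460,30,70)),('b',m(72,86,420,460,-110,-60))]:
  if len(p)>4: print(n,len(p),p.mean(0).round(1),cv2.minEnclosingCircle(p[:,:2].astype(np.float32)))
for y in range(-80,80,20): print(y,[np.nanmax(np.r_[0,m(-50,300,x,x+20,y,y+20)[:,2]]).round() for x in range(400,520,20)])
E
```

```text
mark {'position': [326.6, 189.2], 'confidence': 0.8} [432.93809445 -18.20405966  14.        ]
wide_pin {'extent': [310.7, 173.6, 351.3, 212.4], 'confidence': 0.85}
small_pin_a {'extent': [315.0, 240.5, 345.1, 267.9], 'confidence': 0.88}
small_pin_a {'extent': [312.7, 111.7, 340.8, 137.4], 'confidence': 0.58}
wide 440 [434.2 -15.   93.2] ((434.4315185546875, -15.347450256347656), 11.062529563903809)
collar 623 [433.5 -10.1  47.6] ((434.2889099121094, -15.560651779174805), 19.983064651489258)
a 210 [435.1  49.9  77.2] ((440.77392578125, 44.93553161621094), 16.078981399536133)
b 155 [435.2 -80.6  76.8] ((435.3529357910156, -81.33348083496094), 6.953851699829102)
-80 [np.float64(42.0), np.float64(79.0), np.float64(76.0), np.float64(42.0), np.float64(2.0), np.float64(2.0)]
-60 [np.float64(42.0), np.float64(42.0), np.float64(42.0), np.float64(42.0), np.float64(2.0), np.float64(2.0)]
-40 [np.float64(49.0), np.float64(95.0), np.float64(94.0), np.float64(42.0), np.float64(2.0), np.float64(2.0)]
-20 [np.float64(49.0), np.float64(96.0), np.float64(96.0), np.float64(42.0), np.float64(2.0), np.float64(2.0)]
0 [np.float64(42.0), np.float64(50.0), np.float64(48.0), np.float64(42.0), np.float64(38.0), np.float64(46.0)]
20 [np.float64(42.0), np.float64(50.0), np.float64(92.0), np.float64(109.0), np.float64(115.0), np.float64(125.0)]
40 [np.float64(47.0), np.float64(79.0), np.float64(121.0), np.float64(119.0), np.float64(119.0), np.float64(131.0)]
60 [np.float64(42.0), np.float64(50.0), np.float64(120.0), np.float64(114.0), np.float64(115.0), np.float64(128.0)]
```

View pics/w1.png

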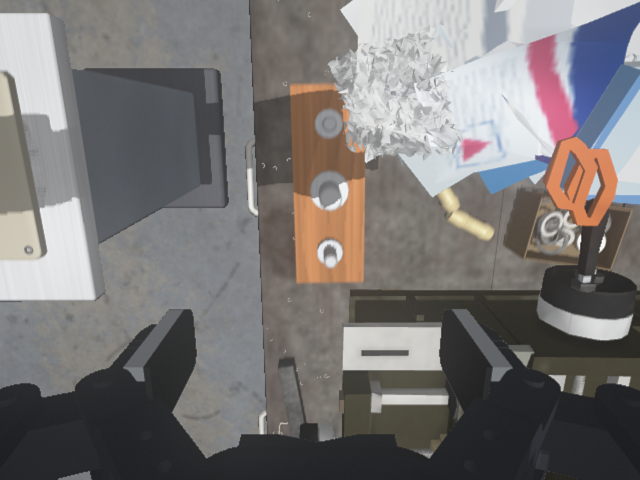

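The wide pin stands at (330,190), in the middle of the rack. The crumpled foil sits over its left neighbour at (390,95). Now to the cap.

Scaled: 46.5 mm / 600 = 0.0775, 12.6 mm / 600 = 0.021.

Emit:
creep_tool([
  {"trans": [0.0775,0.021,0.0083],"aperture": 85},
  {"trans": [0.0775,0.021,0.0083],"aperture": 85},
  {"trans": [0.0775,0.021,0.0083],"aperture": 85},
  {"trans": [0.0775,0.021,0.0083],"aperture": 85},
  {"trans": [0.0775,0.021,0.0083],"aperture": 85},
  {"trans": [0.0775,0.021,0.0083],"aperture": 85},
  {"trans": [0.0775,0.021,0.0167],"aperture": 85},
  {"trans": [0.0775,0.021,0.0167],"aperture": 85},
  {"aperture": 85},
])

```text
clock: 3.8
eef_pos: [522.3, 359.8, 274.7]
tool_rot: [-3.138, -0.003, 1.575]
force: [-0.7, -0.7, -0.3]
width: 85.0
gripper_force: 0.0
```

```bash
python3 - <<'E'
from h import *
T=c2w('wrist'); im,d=cams.get_image('wrist'); W=cloud('wrist',d,T); cv2.imwrite('pics/w2.png',im)
for r in models.search_frame('dust_cap','wrist')[:3]: print(r)
m=lambda z0,z1,x0,x1,y0,y1:W[(W[...,2]>z0)&(W[...,2]<z1)&(W[...,0]>x0)&(W[...,0]<x1)&(W[...,1]>y0)&(W[...,1]<y1)]
for n,p in [('cap',m(174,192,480,570,310,400)),('table',m(142,158,440,620,270,430))]:
  if len(p)>4: print(n,len(p),p.mean(0).round(1),cv2.minEnclosingCircle(p[:,:2].astype(np.float32)),cv2.minAreaRect(p[:,:2].astype(np.float32)))
E
```

```text
{'extent': [180.6, 210.8, 222.5, 246.7], 'confidence': 0.7}
{'extent': [290.9, 207.7, 343.2, 273.5], 'confidence': 0.65}
{'extent': [358.4, 56.8, 399.3, 99.7], 'confidence': 0.63}
cap 2419 [520.5 360.2 179.7] ((520.4249877929688, 359.0799865722656), 16.909399032592773) ((520.6326293945312, 359.193359375), (33.30908203125, 33.15736770629883), 88.87496948242188)
table 20465 [531.  359.7 149.7] ((529.7586669921875, 356.58038330078125), 72.3029556274414) ((529.6874389648438, 355.7696838378906), (100.92943572998047, 106.30130767822266), 84.56161499023438)
```

Scaled: 40 mm / 600 = 0.0667, -1.8 mm / 600 = -0.003.

Emit:
creep_tool([
  {"trans": [-0.001,-0.003,0.0667],"aperture": 85},
  {"trans": [0,0,0.0667],"aperture": 85},
  {"trans": [0,0,0.0417],"aperture": 85},
  {"trans": [0,0,0.02],"aperture": 85},
  {"aperture": 85},
  {"aperture": 20},
  {"aperture": 20},
  {"aperture": 20},
  {"aperture": 20},
  {"aperture": 20},
  {"aperture": 20},
])

```text
clock: 5.0
eef_pos: [521.9, 355.0, 161.9]
tool_rot: [3.139, -0.001, 1.571]
force: [-1.2, -0.6, 6.1]
width: 33.5
gripper_force: 59.5
```

Scaled: -40 mm / 600 = -0.0667, -20 mm / 600 = -0.0333.

Emit:
creep_tool([
  {"trans": [0,0,-0.0067],"aperture": 20},
  {"trans": [0,0,-0.0333],"aperture": 20},
  {"trans": [0,0,-0.0667],"aperture": 20},
  {"aperture": 20},
])

```text
clock: 5.4
eef_pos: [523.2, 357.1, 229.7]
tool_rot: [3.134, -0.006, 1.571]
force: [-0.1, 1.8, 0.0]
width: 33.5
gripper_force: 59.7
```

```bash
python3 - <<'E'
from h import *
T=c2w('wrist'); im,d=cams.get_image('wrist'); W=cloud('wrist',d,T); np.save('w3.npy',W); cv2.imwrite('pics/w3.png',im); print(T[:3,3],d[200:300:20,320])
for r in models.mark_of('gauge_seat','wrist')[:2]: print(r, ray('wrist',r['position'],150,T))
E
```

```text
[522.77269014 427.52502678 372.40337964] [224.6645  227.91478 232.70692 153.49017 136.69658]
{'position': [308.2, 255.2], 'confidence': 0.94} [518.94906532 355.7359586  150.        ]
```

View pics/w3.png

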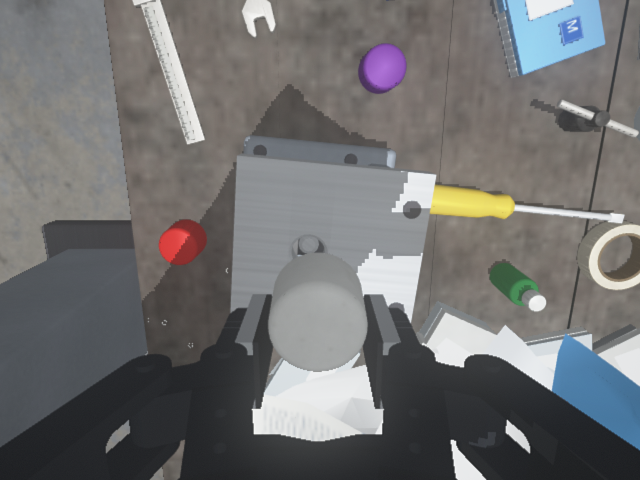

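The cap is held upright in the pads (318,320) and the open bore shows at (308,245). I'll carry the cap over to the free bench.

Scaled: -36 mm / 600 = -0.06, -30 mm / 600 = -0.05.

Emit:
creep_tool([
  {"trans": [-0.06,-0.05,0],"aperture": 20},
  {"trans": [-0.06,-0.05,0],"aperture": 20},
  {"trans": [-0.06,-0.05,0],"aperture": 20},
  {"trans": [-0.06,-0.05,0],"aperture": 20},
  {"aperture": 20},
  {"aperture": 20},
])

```text
clock: 6.1
eef_pos: [400.6, 209.2, 223.9]
tool_rot: [-3.141, 0.001, 1.57]
force: [0.9, -0.6, 0.5]
width: 33.6
gripper_force: 59.7
```

```bash
python3 - <<'E'
from h import *
P=[]
for i in range(6):
    s=read_state(); P.append(np.r_[s['eef_pos'],s['force'],s['tool_rot']]); im,d=cams.get_image('top') if i==5 else cams.get_image('scene')
print(np.round(P,3))
W=cloud('top',d,c2w('top'))
p=W[(W[...,0]>350)&(W[...,0]<460)&(W[...,1]>160)&(W[...,1]<270)]
print(np.nanpercentile(p[:,2],[50,80,95]))
# scene: cap bottom
im,d=cams.get_image('scene'); T=c2w('scene'); W=cloud('scene',d,T)
for r in models.search_frame('dust_cap','scene'):
    e=np.array(r['extent']).astype(int); w=W[e[1]:e[3],e[0]:e[2]].reshape(-1,3); print(r,np.nanmedian(w,0).round())
cv2.imwrite('pics/s4.png',cv2.resize(im[140:340,250:450],(600,600),interpolation=3))
E
```

```text
[[ 4.00599e+02  2.09176e+02  2.23922e+02  9.04000e-01 -6.06000e-01
   4.59000e-01 -3.14100e+00  1.00000e-03  1.57000e+00]
 [ 4.01592e+02  2.10554e+02  2.24182e+02  2.26000e-01 -5.70000e-02
   2.88000e-01  3.14100e+00 -1.00000e-03  1.57000e+00]
 [ 4.01946e+02  2.11252e+02  2.24243e+02  6.86000e-01  9.05000e-01
  -3.15000e-01  3.14100e+00 -1.00000e-03  1.57100e+00]
 [ 4.02023e+02  2.11537e+02  2.24244e+02  9.48000e-01  6.45000e-01
  -3.98000e-01  3.14100e+00 -1.00000e-03  1.57100e+00]
 [ 4.01902e+02  2.11579e+02  2.24189e+02 -8.41000e-01  5.24000e-01
  -6.27000e-01  3.14100e+00 -1.00000e-03  1.57100e+00]
 [ 4.01739e+02  2.11486e+02  2.24143e+02 -9.20000e-02 -4.31000e-01
  -1.55000e-01 -3.14200e+00 -1.00000e-03  1.57200e+00]]
[626.36330258 656.36799785 682.57167459]
{'extent': [156.8, 349.2, 175.5, 371.6], 'confidence': 0.74} [413. 739.  19.]
{'extent': [335.4, 290.1, 347.3, 307.0], 'confidence': 0.63} [396. 323.  23.]
{'extent': [247.5, 278.3, 263.0, 293.2], 'confidence': 0.6} [565. 467.  16.]
{'extent': [370.4, 201.9, 389.0, 220.5], 'confidence': 0.59} [397. 219. 227.]
```

View pics/s4.png

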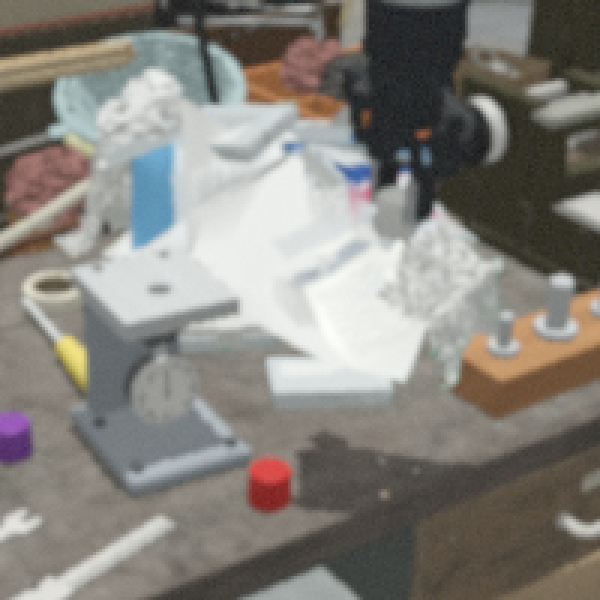

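Scaled: 45 mm / 600 = 0.075, 40 mm / 600 = 0.0667.

Emit:
creep_tool([
  {"trans": [0,-0.0033,0.0667],"aperture": 20},
  {"trans": [0,-0.0033,0.075],"aperture": 20},
  {"trans": [0,-0.0033,0.075],"aperture": 20},
  {"trans": [0,0,0.0667],"aperture": 20},
  {"trans": [0,0,0.0417],"aperture": 20},
  {"trans": [0,0,0.0167],"aperture": 20},
  {"trans": [0,0,0.0067],"aperture": 20},
  {"trans": [0,0,0.0033],"aperture": 20},
  {"aperture": 20},
  {"aperture": 20},
])

```text
clock: 7.5
eef_pos: [395.5, 210.6, 13.6]
tool_rot: [3.141, -0.0, 1.571]
force: [-0.2, 0.1, 0.5]
width: 33.8
gripper_force: 59.7
```

Scaled: 1.5 mm / 600 = 0.0025.

Emit:
creep_tool([
  {"trans": [0,0,0.0025],"aperture": 20},
  {"trans": [0,0,0.0025],"aperture": 20},
  {"aperture": 20},
  {"aperture": 20},
])

```text
clock: 7.9
eef_pos: [395.7, 210.6, 11.8]
tool_rot: [3.139, -0.001, 1.571]
force: [-1.9, -1.2, 17.5]
width: 33.3
gripper_force: 61.4
```

Scaled: -50 mm / 600 = -0.0833, -40 mm / 600 = -0.0667.

Emit:
creep_tool([
  {"trans": [0,0,-0.001],"aperture": 20},
  {"aperture": 20},
  {"aperture": 60},
  {"aperture": 60},
  {"aperture": 60},
  {"aperture": 60},
  {"trans": [0,0,-0.025],"aperture": 60},
  {"trans": [0,0,-0.0667],"aperture": 60},
  {"trans": [0,0,-0.0833],"aperture": 60},
  {"trans": [0,0,-0.0833],"aperture": 60},
  {"trans": [0,0,-0.0667],"aperture": 60},
  {"aperture": 60},
])

```text
clock: 9.1
eef_pos: [397.7, 212.3, 210.4]
tool_rot: [3.133, -0.004, 1.57]
force: [0.5, 1.0, -0.1]
width: 60.0
gripper_force: 0.0
```

```bash
python3 - <<'E'
from h import *
T=c2w('wrist'); im,d=cams.get_image('wrist'); W=cloud('wrist',d,T); cv2.imwrite('pics/w5.png',im); print(read_state()['eef_pos'])
p=W[(W[...,2]>24)&(W[...,2]<40)&(W[...,0]>360)&(W[...,0]<430)&(W[...,1]>175)&(W[...,1]<250)]
print(len(p),p.mean(0),p[:,2].std(),cv2.minEnclosingCircle(p[:,:2].astype(np.float32)))
E
```

```text
[396.64003932 210.93014409 208.10244683]
1406 [395.85764832 215.66170923  29.73987293] 1.141926532151656 ((395.8042297363281, 214.81011962890625), 16.962446212768555)
```

View pics/w5.png

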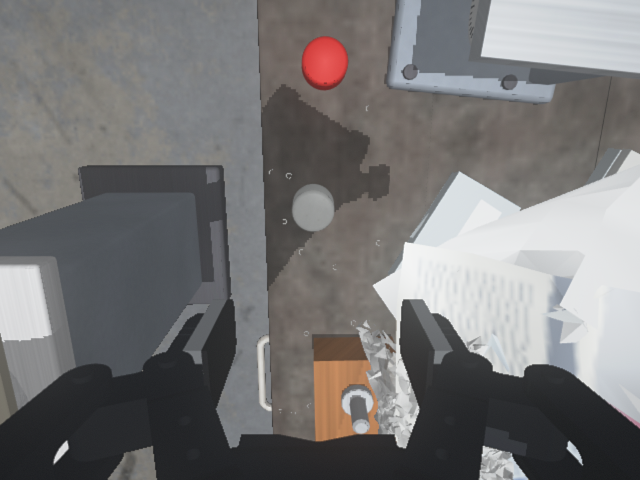

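The white cap stands upright on the bench at (313,207), its flat top at 30 mm. Next I'll go over the wide pin and measure it with the arm at rest.

Scaled: -45.2 mm / 600 = -0.0753, 7.5 mm / 600 = 0.0125.

Emit:
creep_tool([
  {"trans": [-0.0753,0.0125,0],"aperture": 55},
  {"trans": [-0.0753,0.0125,0],"aperture": 55},
  {"trans": [-0.0753,0.0125,0],"aperture": 55},
  {"trans": [-0.0753,0.0125,0],"aperture": 55},
  {"trans": [-0.0753,0.0125,0],"aperture": 55},
  {"aperture": 55},
  {"aperture": 55},
  {"aperture": 55},
  {"aperture": 55},
])

```text
clock: 10.05
eef_pos: [432.3, -13.9, 205.7]
tool_rot: [-3.141, -0.001, 1.574]
force: [-0.0, 0.5, 1.2]
width: 54.9
gripper_force: 0.0
```

```bash
python3 - <<'E'
from h import *
T=c2w('wrist'); im,d=cams.get_image('wrist'); W=cloud('wrist',d,T); cv2.imwrite('pics/w6.png',im); print(read_state()['eef_pos'])
m=lambda z0,z1,x0,x1,y0,y1:W[(W[...,2]>z0)&(W[...,2]<z1)&(W[...,0]>x0)&(W[...,0]<x1)&(W[...,1]>y0)&(W[...,1]<y1)]
for n,p in [('wide',m(88,100,410,470,-45,15)),('collar',m(43,54,405,465,-45,15))]:
  print(n,len(p),p.mean(0).round(1),cv2.minEnclosingCircle(p[:,:2].astype(np.float32)))
q=m(60,140,380,500,8,60); print('foil',q.min(0),q[:,2].max()); q=q[q[:,1]<28]; print(q[:,2].max() if len(q) else 0)
E
```

```text
[432.39500038 -14.06185015 205.78344993]
wide 894 [434.5 -14.6  93.2] ((434.51275634765625, -15.304412841796875), 11.035202026367188)
collar 1170 [434.3  -9.1  47.7] ((434.55487060546875, -15.433145523071289), 19.939014434814453)
foil [426.9252193   26.26390483  60.02673386] 121.3618708760699
62.374644327560986
```

Scaled: 45 mm / 600 = 0.075, 2.1 mm / 600 = 0.0035.

Emit:
creep_tool([
  {"trans": [-0.0022,0.0035,0.0667],"aperture": 55},
  {"trans": [0,0,0.075],"aperture": 55},
  {"trans": [0,0,0.0583],"aperture": 55},
  {"trans": [0,0,0.0333],"aperture": 55},
  {"trans": [0,0,0.0125],"aperture": 55},
  {"aperture": 55},
  {"aperture": 55},
  {"aperture": 10},
  {"aperture": 10},
  {"aperture": 10},
  {"aperture": 10},
  {"aperture": 10},
])

```text
clock: 11.3
eef_pos: [435.3, -17.1, 59.4]
tool_rot: [3.14, 0.0, 1.57]
force: [-1.0, -0.7, 7.7]
width: 20.3
gripper_force: 58.3
```

Emit:
creep_tool([
  {"aperture": 10},
  {"aperture": 10},
])

```text
clock: 11.5
eef_pos: [435.2, -17.2, 59.4]
tool_rot: [3.14, 0.0, 1.57]
force: [-1.0, -0.1, 7.3]
width: 19.9
gripper_force: 58.3
```

```bash
python3 -c "
from h import *
print(read_state()['torque'],read_state()['tool_rot'])"
```

```text
[-0.00487627  0.17846765 -0.03162613] [3.13985169e+00 4.11253435e-04 1.57031328e+00]
```

Scaled: -42 mm / 600 = -0.07, -30 mm / 600 = -0.05.

Emit:
creep_tool([
  {"trans": [0,0,-0.025],"aperture": 10},
  {"trans": [0,0,-0.05],"aperture": 10},
  {"trans": [0,0,-0.07],"aperture": 10},
  {"trans": [0,0,-0.07],"aperture": 10},
  {"trans": [0,0,-0.07],"aperture": 10},
  {"aperture": 10},
  {"aperture": 10},
  {"aperture": 10},
])

```text
clock: 12.3
eef_pos: [433.5, -17.6, 228.4]
tool_rot: [-3.139, 0.001, 1.57]
force: [-0.8, -0.8, -2.6]
width: 20.6
gripper_force: 59.2
```

```bash
python3 - <<'E'
from h import *
T=c2w('wrist'); im,d=cams.get_image('wrist'); W=cloud('wrist',d,T); cv2.imwrite('pics/w7.png',im); s=read_state();print(s['eef_pos'],s['force'],s['torque'])
for r in models.mark_of('wide_pin','wrist')[:2]: print(r)
E
```

```text
[433.44759673 -17.35507092 228.2113444 ] [-1.00030997 -0.01465886 -2.54612353] [-0.00641004  0.0121796   0.01850607]
{'position': [318.0, 273.5], 'confidence': 0.59}
```

View pics/w7.png

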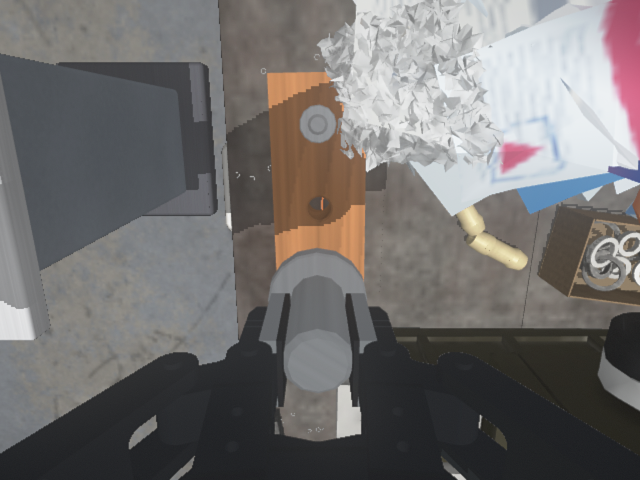

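The pin hangs upright in the pads: collar at (318,275), shank top at (318,360). Its hole at (319,205) is empty. Now I'll go just short of the gauge to see both the bore and the pin.

Scaled: 44 mm / 600 = 0.0733, 12.4 mm / 600 = 0.0207.

Emit:
creep_tool([
  {"trans": [0.0733,0.0207,0],"aperture": 10},
  {"trans": [0.0733,0.0207,0],"aperture": 10},
  {"trans": [0.0733,0.0207,0],"aperture": 10},
  {"trans": [0.0733,0.0207,0],"aperture": 10},
  {"trans": [0.0733,0.0207,0],"aperture": 10},
  {"trans": [0.0733,0.0207,0],"aperture": 10},
  {"trans": [0.0717,0.0207,-0.0067],"aperture": 10},
  {"aperture": 10},
  {"aperture": 10},
  {"aperture": 10},
  {"aperture": 10},
])

```text
clock: 13.5
eef_pos: [521.5, 288.1, 232.7]
tool_rot: [-3.14, 0.002, 1.569]
force: [0.1, 0.7, -2.7]
width: 20.3
gripper_force: 59.2
```

```bash
python3 - <<'E'
from h import *
TP=pose(); T=c2w('wrist'); im,d=cams.get_image('wrist'); W=cloud('wrist',d,T); cv2.imwrite('pics/w8.png',im); np.save('w8.npy',W); s=read_state();print(s['eef_pos'],s['force'],s['tool_rot'])
for r in models.mark_of('gauge_seat','wrist')[:2]: print(r, ray('wrist',r['position'],150,T))
m=(W[...,2]>143)&(W[...,2]<157)&(W[...,0]>440)&(W[...,0]<620)&(W[...,1]>290)&(W[...,1]<430)
print('table z',np.median(W[m][:,2]))
# pin in hand
V=(W-TP[:3,3])@TP[:3,:3]   # tool coords
near=(d>0)&(d<260)&(abs(V[...,0])<30)&(abs(V[...,1])<24)&(V[...,2]<60)
p=V[near]
h,e=np.histogram(p[:,2],bins=np.arange(-60,60,2)); print([(int(a),int(b)) for a,b in zip(e,h) if b>20])
for n,a,b in [('top',-40,-31),('collar',5,16)]:
    q=p[(p[:,2]>a)&(p[:,2]<b)]
    if len(q)>5: print(n,len(q),q.mean(0).round(1),cv2.minEnclosingCircle(q[:,:2].astype(np.float32)))
cv2.imwrite('pics/w8c.png',im[100:420,160:480])
E
```

```text
[521.66735014 288.22286437 232.99564567] [-0.64653428 -0.16051379 -1.72660167] [-3.14107400e+00  1.48278237e-03  1.56887808e+00]
{'position': [310.9, 123.8], 'confidence': 0.94} [518.43435396 356.87158261 150.        ]
table z 149.646737472005
[(-60, 80), (-58, 450), (-56, 520), (-54, 468), (-52, 445), (-50, 459), (-48, 624), (-46, 650), (-44, 370), (-42, 255), (-40, 218), (-38, 1036), (-36, 1923), (-34, 2018), (-32, 462), (-30, 511), (-28, 462), (-26, 427), (-24, 425), (-22, 412), (-20, 402), (-18, 350), (-16, 383), (-14, 334), (-12, 325), (-10, 302), (-8, 270), (-6, 227), (-4, 154), (-2, 116), (0, 122), (2, 98), (4, 101), (6, 101), (8, 90), (10, 1413), (12, 1093), (14, 125), (16, 120), (18, 62)]
top 5469 [  3.7   0.5 -34.6] ((8.68599796295166, 0.2291792780160904), 23.485883712768555)
collar 2869 [13.   0.3 11.7] ((2.422830820083618, 0.17021659016609192), 19.80014419555664)
```

View pics/w8c.png

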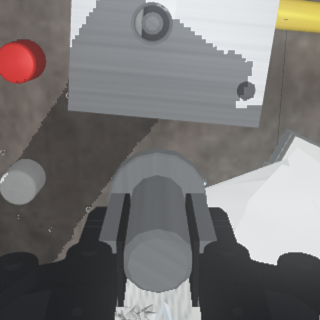

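```bash
python3 - <<'E'
from h import *
W=np.load('w8.npy'); im=cv2.imread('pics/w8.png'); T=c2w('wrist')
m=((W[...,2]<147)&(W[...,2]>100)).astype(np.uint8); m[:, :285]=0; m[:,345:]=0; m[:95]=0; m[155:]=0
print('depth hole px',m.sum(),[np.mean(a) for a in np.nonzero(m)[::-1]])
g=cv2.cvtColor(im,6)[90:160,275:350]
for th in (60,80,100,120):
    _,b=cv2.threshold(g,th,255,cv2.THRESH_BINARY_INV)
    for c in cv2.findContours(b,cv2.RETR_EXTERNAL,cv2.CHAIN_APPROX_NONE)[0]:
        if len(c)>40:
            (x,y),ax,_=cv2.fitEllipse(c); print(th,len(c),x+275,y+90,ax,ray('wrist',(x+275,y+90),150,T).round(1))
E
```

```text
depth hole px 902 [np.float64(313.5731707317073), np.float64(123.16407982261642)]
100 133 313.23236083984375 123.23342514038086 (27.418825149536133, 32.48873519897461) [520.  357.7 150. ]
120 160 312.1924247741699 123.53827667236328 (31.99618148803711, 34.12447738647461) [519.4 357.5 150. ]
```

```bash
python3 - <<'E'
from h import *
im=cv2.imread('pics/w8.png'); T=c2w('wrist'); c=cams.calibration('wrist'); Ti=np.linalg.inv(T)
g=cv2.GaussianBlur(cv2.cvtColor(im,6).astype(np.float32),(0,0),0.8)
a=np.linspace(0,2*np.pi,180)
def px(x,y,r):
    P=np.c_[x+r*np.cos(a),y+r*np.sin(a),np.full(180,150.)]@Ti[:3,:3].T+Ti[:3,3]
    return P[:,0]/P[:,2]*c['fx']+c['cx'],P[:,1]/P[:,2]*c['fy']+c['cy']
def val(x,y,r):
    u,v=px(x,y,r); return cv2.remap(g,u.astype(np.float32),v.astype(np.float32),1).ravel()
res=[]
for x in np.arange(515,525,.25):
  for y in np.arange(352,362,.25):
    for r in (9.5,10,10.5,11): res.append((np.clip(val(x,y,r+.5)-val(x,y,r-.5),-5,50).mean(),x,y,r))
res.sort(reverse=True); print(np.round(res[:6],2))
_,x,y,r=res[0]; z=cv2.resize(im[80:170,265:355],(540,540),interpolation=0)
u,v=px(x,y,r)
for p,q in zip(u,v): cv2.circle(z,(int((p-265+.5)*6),int((q-80+.5)*6)),1,(0,0,255),-1)
cv2.imwrite('pics/bore.png',z)
E
```

```text
[[ 25.39 519.   358.75  10.  ]
 [ 25.33 518.75 358.75  10.  ]
 [ 24.97 519.   358.5   10.  ]
 [ 24.93 518.75 358.5   10.  ]
 [ 24.78 519.25 358.75  10.  ]
 [ 24.5  518.5  358.75  10.  ]]
```

View pics/bore.png

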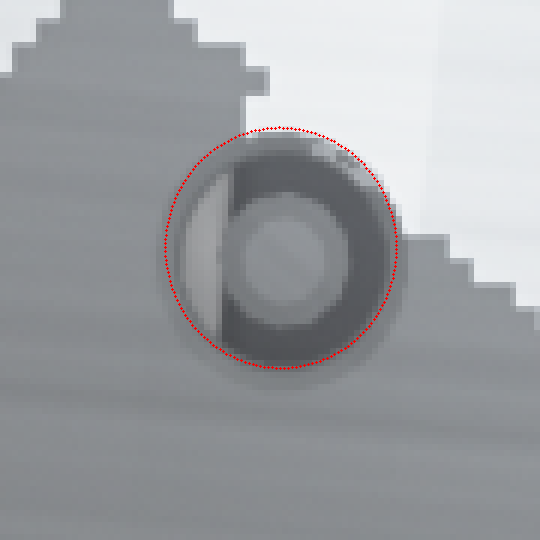

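The outline shows the chamfered bore centred near (284,257) in the zoom, so the bore is at about (519.3, 358.2). I'll go above it.

Scaled: 35 mm / 600 = 0.0583, 32.6 mm / 600 = 0.0543.

Emit:
creep_tool([
  {"trans": [0.0583,-0.0022,0],"aperture": 10},
  {"trans": [0.0543,-0.0022,0.0083],"aperture": 10},
  {"trans": [0,0,0.025],"aperture": 10},
  {"trans": [0,0,0.02],"aperture": 10},
  {"aperture": 10},
  {"aperture": 10},
  {"aperture": 10},
  {"aperture": 10},
])

```text
clock: 14.4
eef_pos: [519.5, 357.3, 202.1]
tool_rot: [3.141, -0.001, 1.57]
force: [0.1, -0.2, -2.2]
width: 20.4
gripper_force: 59.2
```

```bash
python3 - <<'E'
from h import *
s=read_state();print(s['eef_pos'],s['force'],s['torque'],s['tool_rot'])
im,d=cams.get_image('scene'); T=np.linalg.inv(c2w('scene')); c=cams.calibration('scene')
def pr(p):
    q=T[:3,:3]@np.array(p,float)+T[:3,3]; return q[0]/q[2]*c['fx']+c['cx'],q[1]/q[2]*c['fy']+c['cy']
print(pr((519.3,358.2,150)),pr((519.3,358.2,153)),T.shape)
cv2.imwrite('pics/s9.png',cv2.resize(im[180:260,260:340],(560,560),interpolation=3))
E
```

```text
[519.50749263 357.33629318 202.14102659] [ 0.13494954 -0.16746559 -2.24569886] [-0.00699129 -0.03103065 -0.05274682] [ 3.14057872e+00 -5.26834003e-04  1.56977181e+00]
(np.float64(300.9225740839669), np.float64(234.82697048839216)) (np.float64(300.91398120141355), np.float64(233.71544129404745)) (4, 4)
```

Scaled: 2 mm / 600 = 0.0033, -1.5 mm / 600 = -0.0025.

Emit:
creep_tool([
  {"trans": [-0.0025,-0.0007,0],"aperture": 10},
  {"trans": [0,0,0.0017],"aperture": 10},
  {"trans": [0,0,0.0033],"aperture": 10},
  {"trans": [0,0,0.0033],"aperture": 10},
  {"trans": [0,0,0.0025],"aperture": 10},
  {"trans": [0,0,0.0008],"aperture": 10},
  {"aperture": 10},
  {"aperture": 10},
])

```text
clock: 15.25
eef_pos: [518.5, 356.3, 194.4]
tool_rot: [3.142, -0.0, 1.571]
force: [0.5, -0.2, -1.1]
width: 20.4
gripper_force: 59.2
```

```bash
python3 -c "
from h import *
s=read_state();print(s['eef_pos'],s['torque'])"
```

```text
[518.54253824 356.26872204 194.44500083] [0.01360627 0.0283743  0.03577043]
```

Scaled: 1 mm / 600 = 0.0017, 0.5 mm / 600 = 0.0008.

Emit:
creep_tool([
  {"trans": [-0.0007,0.0008,0],"aperture": 10},
  {"trans": [0,0,0.0017],"aperture": 10},
  {"trans": [0,0,0.0017],"aperture": 10},
  {"trans": [0,0,0.0017],"aperture": 10},
  {"aperture": 10},
  {"aperture": 10},
])

```text
clock: 15.85
eef_pos: [519.0, 355.7, 191.4]
tool_rot: [-3.142, 0.0, 1.571]
force: [0.5, 0.5, -2.6]
width: 20.6
gripper_force: 59.2
```

Scaled: 2 mm / 600 = 0.0033, 1.5 mm / 600 = 0.0025.

Emit:
creep_tool([
  {"trans": [0,0,0.0033],"aperture": 10},
  {"trans": [0,0,0.0033],"aperture": 10},
  {"trans": [0,0,0.0033],"aperture": 10},
  {"trans": [0,0,0.0025],"aperture": 10},
  {"aperture": 10},
  {"aperture": 10},
])

```text
clock: 16.45
eef_pos: [519.1, 355.8, 183.9]
tool_rot: [-3.142, -0.0, 1.571]
force: [-0.4, 0.1, -2.6]
width: 20.6
gripper_force: 59.2
```

```bash
python3 -c "
from h import *
s=read_state();print(s['eef_pos'],s['torque'])"
```

```text
[519.0713805  355.78903612 183.89137843] [-0.02447896 -0.00200402  0.01968281]
```

Inserted with no side force. On to the plunger (expected at TCP z of about 179).

Scaled: 1.5 mm / 600 = 0.0025, 1 mm / 600 = 0.0017.

Emit:
creep_tool([
  {"trans": [0,0,0.0025],"aperture": 10},
  {"trans": [0,0,0.0025],"aperture": 10},
  {"trans": [0,0,0.0025],"aperture": 10},
  {"trans": [0,0,0.0025],"aperture": 10},
  {"trans": [0,0,0.0017],"aperture": 10},
  {"aperture": 10},
  {"aperture": 10},
])

```text
clock: 17.15
eef_pos: [519.1, 355.9, 177.3]
tool_rot: [3.141, -0.0, 1.571]
force: [-1.5, -1.2, 3.2]
width: 20.2
gripper_force: 59.9
```

Scaled: 1.5 mm / 600 = 0.0025, 1 mm / 600 = 0.0017.

Emit:
creep_tool([
  {"trans": [0,0,0.0025],"aperture": 10},
  {"trans": [0,0,0.0025],"aperture": 10},
  {"trans": [0,0,0.0017],"aperture": 10},
  {"aperture": 10},
  {"aperture": 10},
])

```text
clock: 17.65
eef_pos: [519.2, 355.9, 173.2]
tool_rot: [3.141, -0.0, 1.571]
force: [-2.0, -2.0, 5.6]
width: 20.8
gripper_force: 60.1
```

Scaled: 1.5 mm / 600 = 0.0025.

Emit:
creep_tool([
  {"trans": [0,0,0.0025],"aperture": 10},
  {"trans": [0,0,0.0025],"aperture": 10},
  {"aperture": 10},
  {"aperture": 10},
])

```text
clock: 18.05
eef_pos: [519.2, 356.0, 170.5]
tool_rot: [3.141, -0.0, 1.571]
force: [-2.1, -1.1, 7.4]
width: 20.4
gripper_force: 60.3
```

Emit:
creep_tool([
  {"trans": [0,0,0.0008],"aperture": 10},
  {"aperture": 10},
  {"aperture": 10},
])

```text
clock: 18.35
eef_pos: [519.2, 356.0, 170.1]
tool_rot: [3.141, -0.0, 1.571]
force: [-1.7, -1.7, 8.2]
width: 20.5
gripper_force: 60.4
```

Scaled: 0.5 mm / 600 = 0.0008.

Emit:
creep_tool([
  {"trans": [0,0,0.0008],"aperture": 10},
  {"aperture": 10},
  {"aperture": 10},
])

```text
clock: 18.65
eef_pos: [519.2, 356.0, 169.7]
tool_rot: [3.141, -0.0, 1.571]
force: [-1.5, -1.6, 8.6]
width: 20.2
gripper_force: 60.4
```

Emit:
creep_tool([
  {"trans": [0,0,0.0008],"aperture": 10},
  {"aperture": 10},
  {"aperture": 10},
])

```text
clock: 18.95
eef_pos: [519.2, 356.0, 169.5]
tool_rot: [3.141, -0.0, 1.571]
force: [-2.8, -2.1, 10.8]
width: 20.4
gripper_force: 60.6
```

Scaled: 0.4 mm / 600 = 0.0007.

Emit:
creep_tool([
  {"trans": [0,0,0.0007],"aperture": 10},
  {"aperture": 10},
  {"aperture": 10},
  {"aperture": 10},
])

```text
clock: 19.35
eef_pos: [519.2, 356.1, 169.5]
tool_rot: [3.14, -0.0, 1.571]
force: [-2.1, -2.8, 12.6]
width: 20.4
gripper_force: 60.9
```

Careful with the scale: shifts go in shares of 600 mm and turns go in shares of pi rad. That gives: 0.5 mm / 600 = 0.0008.

Emit:
creep_tool([
  {"trans": [0,0,0.0008],"aperture": 10},
  {"aperture": 10},
  {"aperture": 10},
  {"aperture": 10},
])

```text
clock: 19.75
eef_pos: [519.2, 356.0, 169.5]
tool_rot: [3.14, -0.0, 1.571]
force: [-3.3, -3.2, 15.8]
width: 20.7
gripper_force: 61.2
```

Emit:
creep_tool([
  {"trans": [0,0,0.0008],"aperture": 10},
  {"aperture": 10},
  {"aperture": 10},
  {"aperture": 10},
])

```text
clock: 20.15
eef_pos: [519.2, 356.0, 169.4]
tool_rot: [3.14, -0.0, 1.571]
force: [-4.1, -5.3, 18.8]
width: 20.3
gripper_force: 61.6
```

Emit:
creep_tool([
  {"aperture": 10},
  {"aperture": 10},
  {"aperture": 10},
  {"aperture": 10},
  {"aperture": 10},
])

```text
clock: 20.65
eef_pos: [519.2, 356.0, 169.4]
tool_rot: [3.14, -0.0, 1.571]
force: [-3.5, -5.1, 18.9]
width: 20.4
gripper_force: 61.6
```

```bash
python3 - <<'E'
from h import *
F=[]
for n in ['scene','top','wrist']*2:
    im,d=cams.get_image(n); F.append(read_state()['force'])
    if n=='scene': a=cv2.resize(im[170:310,260:400],(560,560),interpolation=3)
print(np.mean(F,0))
W=cloud('wrist',d,c2w('wrist')); p=W[(np.hypot(W[...,0]-519.3,W[...,1]-358.2)<19)&(W[...,2]<166)&(W[...,2]>140)]
print('collar',len(p),np.median(p,0),'table',np.nanmedian(W[(np.hypot(W[...,0]-519,W[...,1]-358)<40)&(np.hypot(W[...,0]-519,W[...,1]-358)>24)&(W[...,2]<165)&(W[...,2]>140)],0)); cv2.imwrite('pics/end.png',a)
E
```

```text
[-3.88036062 -4.23372765 18.45147804]
collar 2786 [519.08431281 368.59293205 157.69127259] table [518.29101285 377.1917052  149.69716085]
```

View pics/end.png

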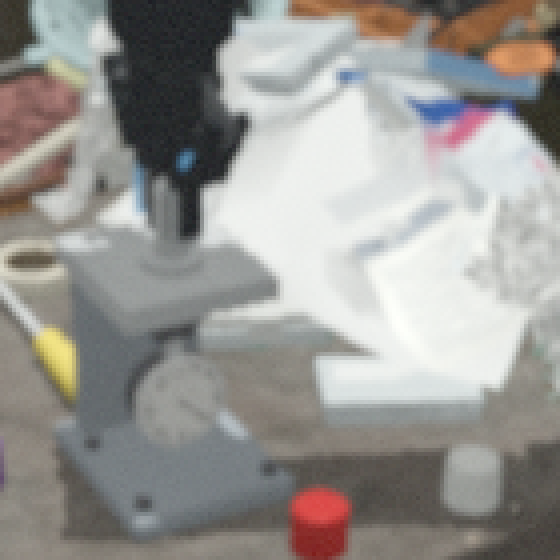

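The collar sits flat on the table (175,258), its top 8.0 mm above the face, with a steady push of about 10 N beyond the spring. The cap stands on the bench at (470,480). Handing in.

```bash
python3 -c "
from cell import ctrl
print(ctrl.finish_job())"
```

```text
the job is handed in; nothing more can be done
None
```

The job is handed in: the white cap stands upright on the bench, and the wide pin is held with its collar flat on the gauge table at about 10 N beyond the spring (hand-in gave no verdict).

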